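# Hang the parts basket over to the drip hook

### The arm

A 7-joint arm with a two-finger parallel gripper is mounted at the origin on the work surface. World frame = base frame: x ahead of the robot, y to its left, z up, the work surface at z = 0. Lengths are in m, angles in rad, forces in N, time in s.
With the tool pointing down it reaches from about 0.4 to 0.85 m from the base axis. Payload 10.4 kg.
Tool frame: the origin (TCP) lies on the centre line of the jaws, within the pads' length; the fingertips stand 11 mm ahead of it and the grasp point (between the pads) lies 8 mm behind it; z points along the fingers, y is the line along which they close (so a half turn about z gives the same grasp; the last joint's range is limited). The gripper opens to 87 mm and grips with 3 to 60 N. Pads are 19 mm wide; open, the fingers measure 117 mm over their backs; the gripper's body (75 mm by 190 mm) begins 51 mm behind the grasp point.
Start: joints at [-1.27, 0.332, -0.065, 1.46, 0.022, 1.35, -0.088], TCP at [0.199, 0.593, 0.234] pointing down, gripper open.
Joint ranges: [-2.6, 2.6], [-0.5, 2.12], [-1.47, 1.34], [0.16, 2.42], [-1.27, 4.41], [0.06, 2.06], [-2.6, 2.6]. Speed limits (rad/s): [2.22, 2.22, 2.79, 2.79, 3.14, 3.14, 3.14].

### API

Orientations are given as a unit quaternion [x, y, z, w].
In Python, from bench import r gives the robot as it stands.
- The arm moves only by the shell command python3 -m pendant 'ROWS' [OPENING] [FORCE]. ROWS is JSON, a list of rows, each a list of 4 numbers: the shift along the tool's x, y, z in m, then the turn about the tool's z in rad. A call has 1 to 8 rows; each row shifts and turns the commanded pose from where the row before left it, along the tool's axes as they then stand; what a row does not reach is not made up. A row lasts 1/12 s, in which the tool goes at most 41.7 mm and 7.16 degrees, less where a joint would pass 70% of its speed; a pose out of reach is approached as far as the arm can. A call with a gripper value outside its range is refused whole. OPENING is the opening, from 0 (shut) to 1 (fully open), set as the call begins (- or left out, the last holds). The fingers move at their own pace and stop on an object; FORCE is the grip in N (left out, the last holds). Time passes only in rows, so rows that do not move let the fingers close. It gives the time, the measured TCP pose, the force, the opening and the grip force at its end, in the units of the state.
- r.read_state(): the state, without advancing time (a new reading comes with each control period).
- r.camera(name): name is "scene" or "top"; returns a dict with "img" (400x640x3 uint8, red, green, blue), "camera_matrix" (3x3 intrinsics, pixels), "dist_coeffs" ([k1, k2, p1, p2, k3] as OpenCV has them; the pictures are not rectified), "xyz" and "attitude" of the camera in the world. Camera axes: x right, y down, z forward; pixel columns grow to the right and rows downward; lengths in m; the calibration is good to about 2 mm. A picture is of the moment at which its call begins. There is no depth.
- r.close_job(): hands the job in; it is judged then, once.
Trained networks look in the newest picture that a camera, given by its name, has taken for a name from the list of things; names that differ only in an ending like _2 or _b are one class to them, and where a whole thing is asked for, a point or a joint stands for the part that bears it (a point fixed in the world has none). Each returns a list of dicts, best first, with "score" (0 to 1); they miss things now and then, are a little off and sometimes report something else, mostly with a low value. They report only what shows in the picture. A call takes as long as a camera call. They do not tell look-alikes from the thing itself.
- r.outline_of(thing, camera): "mask" (400x640 bool, what is visible of it) and "bbox" ([centre column, centre row, width, height] in pixels, round what is visible of it).
The state is a dict: "time": time; "joint_positions": joint angles; "joint_vel": joint speeds; "joint_torque": joint torques, N m; "ee_pos": TCP position; "eef_rot": TCP orientation; "ft_force": force on the tool from outside, world axes, zero at the start; "torque": the same for the moment, N m; "width": finger opening in m; "grip_force": force on a finger pad.
Only numpy, scipy, OpenCV 4.12 (cv2) and the standard library are available. Lean on these libraries where they do the work, as an engineer would, in place of code of your own. Each camera call takes 0.05 s, during which the arm holds its last target. There are 200 camera calls.

### The job

Take the wire basket of degreased bearings off the hook over the dip tank and hang it on the hook over the drip tray, without setting it down on the way and keeping it level so that nothing tips out. Hang it gently: lay its bail on the two prongs, draw it forward along them until it meets the upturned tips and let it down fully home into both seats before you let go, never forcing it against the hooks, and leave the other things on the bench where they are.

Things in the scene. Friction and masses are not known exactly. Their poses are not given: they have to be found in the camera images.
- dip_stand: dark steel open dip tank, 200 x 230 mm, 85 mm high, fixed, with a grey post behind it carrying a twin-prong steel hook over the tank (same shape and height as the other hook); the basket hangs on it at the start. Origin on the bench below the middle between its two seats; x points level from there to the post (roughly away from the robot), z up. Post knob top at 306 mm.
- drip_stand: flat aluminium drip tray, 200 x 230 mm, 22 mm high, fixed, with a like post and hook. Origin on the bench under the tray's middle, x level towards the post (roughly away from the robot), z up. The hook slides in the post's clamp and is locked at a reach that differs each time and is NOT measured: its seats' middle lies anywhere from -16 to +16 mm in x, at y = 0. Look or feel for it.
- drip_clamp (a point): middle of the clamp on the drip stand's post, 160 mm in x and 265.5 mm above the stand's origin (fixed, does not show the reach). Hook: two flat prongs 6 mm thick at y = +52 and -52 mm point from a crossbar along -x to upturned tips, tops 289.5 mm above the bench. Prongs' flat tops: 275.5 mm high, running from 11.5 to 84 mm behind (+x of) the seats' middle, where the crossbar is.
- drip_seats (a point): nominal middle between the two seats of the drip hook (0, 0, 267.5 mm on the stand; the true one is off by up to 16 mm either way in x, see drip_stand). A seat is a pocket in each prong right behind its upturned tip, 15 mm long in x, level floor 267.5 mm above the bench, 8 mm below the prong's flat; its rear edge is chamfered 4 mm, the tip's face is upright. All rigid.
- basket_grip (a point): middle of the black hand grip of the basket: 60 mm long (y), 14 mm thick (x), 22 mm high (z), fixed round the middle of the bail. x as the stand's x while hanging, y along the bail, z up. Bail: rigid level flat steel bar 159 (y) x 10 (x) x 5 mm (z) centred here, underside 2.5 mm lower; the prongs carry it between grip and its legs. Fully home this point is 270 mm above the bench.
- basket_floor (a point): middle of the underside of the wire basket, 150 mm below the grip. Basket 120 (x) x 155 (y) x 60 mm (z), open on top; two bail legs, 4 mm thick, 10 mm wide, at y = +77.5 and -77.5 mm rise to the bail. The prongs run inside the bail: it goes on and off a hook only over the tips, along x, at the hook's free end; never sideways. With contents 0.6 to 0.9 kg, the weight below the grip.
- bearing0_mid (a point): steel bearing ring, outside 52 mm, bore 25 mm, 15 mm high, lying loose in the basket; its centre
- bearing1_mid (a point): another such bearing in the basket; its centre
- bearing2_mid (a point): third such bearing in the basket; its centre
- spray_can: white spray can with red cap, 64 mm wide, 190 mm tall; origin under its foot; bystander
- jar: amber jar, 80 mm wide, 90 mm tall; origin under its foot; bystander
- oil_filter: blue oil filter, 76 mm wide, 75 mm tall; origin under its foot; bystander between the stands
- parts_brush: brush lying between tank and tray; bystander
- wrench: wrench lying in front of the stands; bystander
- screwdriver: screwdriver lying in front of the stands; bystander
- bearing_race: thin steel ring, 66 mm wide, 18 mm high, lying in front of the stands; bystander
Mind the look-alikes: they are no part of the job. What is shaped like the part that bears basket_grip but brown is not meant.

How it is judged:
On the way, in this order (a step that is already met when the one before it is completed fails the run):
1. the basket is lifted clear of the hook over the dip tank and held in the air (contact force between basket and dip_stand below 0.1 N and contact force between basket and drip_stand below 0.1 N and height (world z) of basket_grip above 0.285 m and contact force between the fingers and basket above 1 N), for 0.2 s.
2. still held, the basket bears on the hook over the drip tray (contact force between basket and drip_stand above 1 N and contact force between the fingers and basket above 1 N and horizontal distance between basket_grip and drip_stand below 0.075 m), for 0.1 s.
At the end, for the whole second after the job is handed in: The basket hangs by its bail in both seats of the hook over the drip tray, fully home (grip middle 270 mm above the bench, within 3.5 mm), level within 0.1 rad, at rest, released, with all three bearings in it (z of basket_grip in the frame of drip_stand between 0.266 and 0.2735 m and x of basket_grip in the frame of drip_stand between -0.022 and 0.022 m and y of basket_grip in the frame of drip_stand between -0.025 and 0.025 m and contact force between basket and drip_stand above 3 N and angle between basket_grip's own z axis and vertical below 0.1 rad and angle between the x axis of basket_grip and the x axis of drip_stand, either way round below 0.1 rad and linear speed of basket below 0.03 m/s and distance between each of bearing0_mid, bearing1_mid, bearing2_mid and basket_grip below 0.17 m); the robot touches nothing.
It fails at once if the basket is pressed or knocked against either stand or its hook with more than 25 N (contact force between basket and drip_stand above 25 N or contact force between basket and dip_stand above 25 N).
It fails at once if the basket is tipped by more than 0.25 rad (14 degrees) (angle between basket_grip's own z axis and vertical above 0.25 rad).
It fails at once if the basket is set down or dropped (grip more than 15 mm below its hanging height) (height (world z) of basket_grip below 0.255 m).
It fails at once if a bearing leaves the basket (distance between any of bearing0_mid, bearing1_mid, bearing2_mid and basket_grip above 0.18 m).
It fails at once if another thing on the bench is moved by more than 20 mm (distance of any of spray_can, jar, oil_filter, parts_brush, wrench, screwdriver, bearing_race from where it was at the start of the episode above 0.02 m).
It also fails if it takes over 64 s, if anything falls off the work surface, if the arm or the gripper's body presses on something with over 40 N, if the wrist force passes 120 N, or if a joint passes its speed limit or range.

## Working session

There is one attempt and no reset: what is moved stays moved. The work goes in short steps, Python scripts to look and compute and a shell command to move; the robot and the scene stay as the last step left them, time stands still between calls to the robot, and variables do not carry over. Pictures are saved under pics/ and viewed, at most 10 in all, crops included, and the job is handed in when it is done.

```bash
mkdir -p pics
cat > h.py <<'E'
import numpy as np, cv2
from scipy.spatial.transform import Rotation as R
from bench import r
def cam(n): return r.camera(n)
def rot(c):
    a=np.array(c["attitude"],float)
    return R.from_quat(a).as_matrix() if a.size==4 else a.reshape(3,3)
def ray(c,px):
    p=cv2.undistortPoints(np.array([[px]],float),np.array(c["camera_matrix"]),np.array(c["dist_coeffs"]))[0,0]
    return np.array(c["xyz"]),rot(c)@np.array([p[0],p[1],1])
def atz(c,px,z):
    o,d=ray(c,px); return o+d*(z-o[2])/d[2]
def proj(c,P):
    M=rot(c).T; P=np.atleast_2d(P)
    return cv2.projectPoints((P-np.array(c["xyz"]))@M.T,np.zeros(3),np.zeros(3),np.array(c["camera_matrix"]),np.array(c["dist_coeffs"]))[0][:,0]
def tri(c1,p1,c2,p2):
    o1,d1=ray(c1,p1);o2,d2=ray(c2,p2)
    s=np.linalg.lstsq(np.stack([d1,-d2],1),o2-o1,rcond=None)[0]
    a,b=o1+s[0]*d1,o2+s[1]*d2
    return (a+b)/2,np.linalg.norm(a-b)
E
python3 - <<'E'
from h import *
for n in("scene","top"):
    c=cam(n); cv2.imwrite(f"pics/{n}0.png",c["img"][:,:,::-1]); print(n,c["xyz"],c["attitude"],c["camera_matrix"])
    for t in("dip_stand","drip_stand","drip_clamp","basket_grip","basket_floor","spray_can","jar","oil_filter"):
        try: print(t,[(round(d["score"],2),np.round(d["bbox"]).tolist()) for d in r.outline_of(t,n)])
        except Exception as e: print(t,e)
print(r.read_state())
E
```

```text
scene [0.98926958 0.69306277 1.49152789] [ 0.25360055  0.9265784  -0.26586747 -0.08033502] [[425.77158989   0.         320.68369651]
 [  0.         425.77158989 196.05572168]
 [  0.           0.           1.        ]]
dip_stand [(0.81, [341.0, 255.0, 98.0, 80.0])]
drip_stand [(0.88, [284.0, 187.0, 84.0, 90.0]), (0.57, [400.0, 243.0, 43.0, 25.0])]
drip_clamp [(0.95, [285.0, 190.0, 87.0, 91.0])]
basket_grip [(0.75, [351.0, 236.0, 50.0, 58.0]), (0.61, [450.0, 294.0, 58.0, 38.0])]
basket_floor [(0.95, [449.0, 293.0, 60.0, 44.0]), (0.83, [353.0, 238.0, 55.0, 66.0]), (0.71, [345.0, 250.0, 14.0, 13.0])]
spray_can [(0.9, [395.0, 325.0, 24.0, 29.0])]
jar [(0.91, [278.0, 130.0, 21.0, 24.0])]
oil_filter [(0.59, [280.0, 237.0, 22.0, 27.0])]
top [ 0.37785075 -0.01295846  1.81068894] [ 0.70842534 -0.7036994   0.03106878 -0.04444573] [[486.72307132   0.         328.5374053 ]
 [  0.         486.72307132 200.72841691]
 [  0.           0.           1.        ]]
dip_stand [(0.81, [281.0, 188.0, 76.0, 98.0])]
drip_stand [(0.66, [388.0, 177.0, 68.0, 103.0])]
drip_clamp [(0.8, [385.0, 175.0, 73.0, 104.0])
[... 396 characters left out ...]
oint_positions': array([-1.26959284,  0.33215409, -0.06468047,  1.46011127,  0.02162439,
        1.349896  , -0.08851213]), 'joint_vel': array([ 0.00021955,  0.00055989, -0.00064576, -0.00014625,  0.00129956,
       -0.00035225, -0.00124351]), 'joint_torque': array([ 1.01428461e-03, -6.23026443e+01,  2.53289170e-02, -3.90137923e+01,
       -6.10906491e-02,  3.12049035e-02,  4.23779522e-05]), 'ee_pos': array([0.19886699, 0.59253778, 0.23359878]), 'eef_rot': array([1.61206108e-01, 9.86920760e-01, 6.19795505e-05, 1.53733403e-05]), 'ft_force': array([ 0.06431508, -0.4125295 , -0.45300126]), 'torque': array([-0.00243153,  0.01912437,  0.03891553]), 'grip_force': 0.0, 'width': 0.08728210695084748}
```

Run:
```python
import cv2,numpy as np
a=cv2.imread("pics/scene0.png")[90:350,210:510]; b=cv2.imread("pics/top0.png")[110:310,160:490]
cv2.imwrite("pics/s1.png",cv2.resize(a,None,fx=2.3,fy=2.3,interpolation=3)); cv2.imwrite("pics/t1.png",cv2.resize(b,None,fx=2.4,fy=2.4,interpolation=3))
```

```text
(no output)
```

View pics/s1.png

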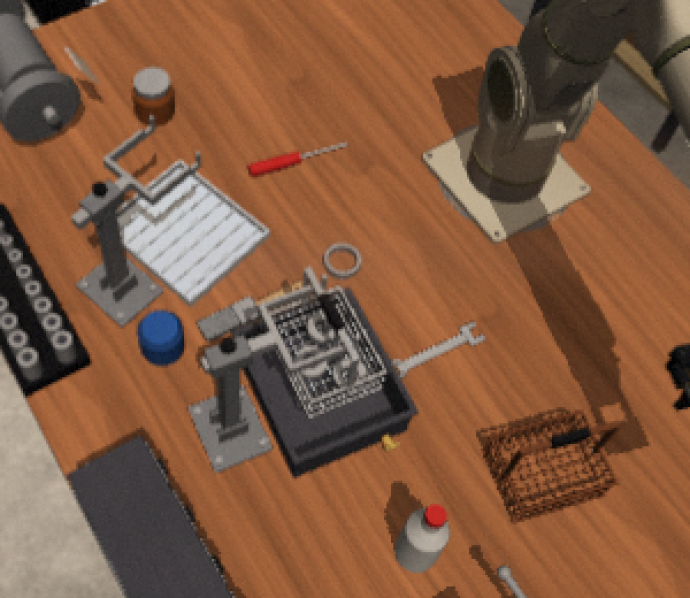

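View pics/t1.png

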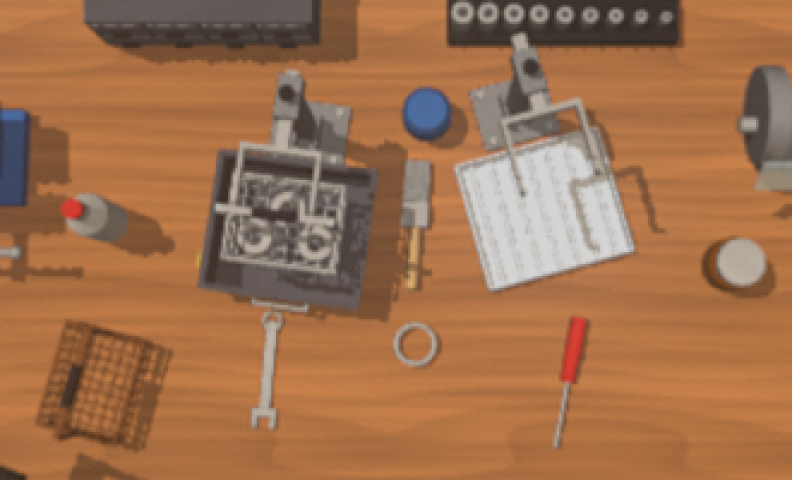

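The basket meant is the steel-wire one on the dip hook (grip at top pixel ~(275,198)). The brown look-alike is lying on the bench at top ~(201,267). Next is an enlarged montage to confirm this and get accurate pixels.

Run:
```python
import cv2,numpy as np
t=cv2.imread("pics/top0.png"); s=cv2.imread("pics/scene0.png")
def crop(im,x,y,w,h,k):
    o=cv2.resize(im[y:y+h,x:x+w],None,fx=k,fy=k,interpolation=cv2.INTER_CUBIC)
    for i in range(0,w,10):
        cv2.line(o,(i*k,0),(i*k,6),(0,255,255),1); cv2.putText(o,str(x+i),(i*k,16),0,.33,(0,255,255),1)
    for i in range(0,h,10):
        cv2.line(o,(0,i*k),(6,i*k),(0,255,255),1); cv2.putText(o,str(y+i),(8,i*k+4),0,.33,(0,255,255),1)
    return o
a=np.hstack([crop(t,242,132,80,100,5),crop(t,342,120,80,100,5)])
cv2.imwrite("pics/m1.png",a)
b=np.hstack([crop(s,240,135,80,100,5),crop(s,290,200,80,100,5)])
cv2.imwrite("pics/m2.png",b)
```

```text
(no output)
```

View pics/m1.png

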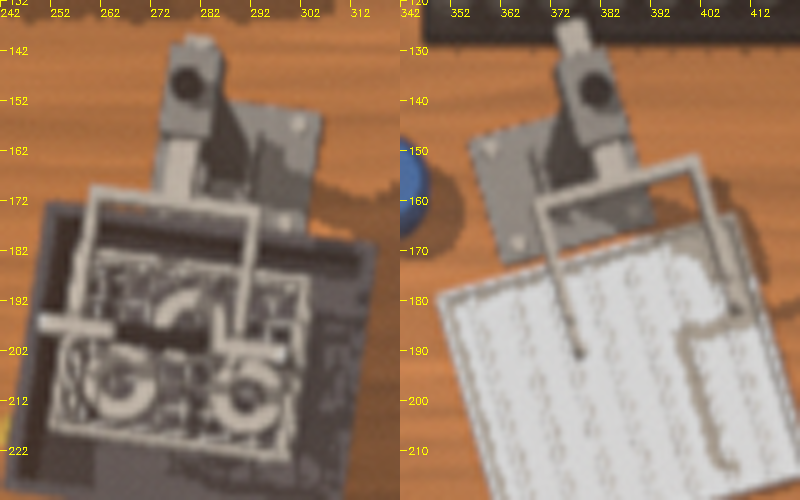

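View pics/m2.png

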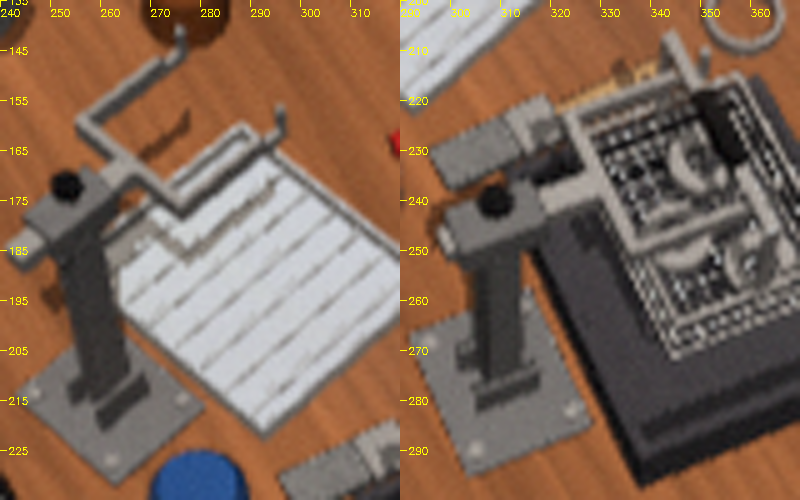

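```bash
cat > m.py <<'E'
from h import *
T=cam("top");S=cam("scene")
kd=tri(T,(279,148.5),S,(309,240));kr=tri(T,(381,138),S,(253.4,172.2))
print("knobs",kd,kr)
print("grip tri",tri(T,(274.3,199.5),S,(354,225)))
b1,b2=atz(T,(249.6,196.4),.2725),atz(T,(299,202.6),.2725)
g=(b1+b2)/2;print("bail",b1,b2,np.linalg.norm(b1-b2),g,"yaw",np.arctan2(*(b1-b2)[1::-1])*57.3)
# crossbars
dl,dr=atz(T,(242+93/5,132+190/5),.2755),atz(T,(242+256/5,132+210/5),.2755)
rl,rr=atz(T,(342+140/5,120+206/5),.2755),atz(T,(342+296/5,120+161/5),.2755)
for n,a,b in(("dip",dl,dr),("drip",rl,rr)):
    d=a-b;m=(a+b)/2;ya=np.arctan2(-d[0],d[1]);print(n,"xbar",a,b,np.linalg.norm(d),m,"yaw",ya*57.3)
    if n=="dip": ax=np.array([np.cos(ya),np.sin(ya)]);print("xbar-grip along x",(m-g)[:2]@ax,"lat",(m-g)[:2]@np.array([-ax[1],ax[0]]))
tl,tr=tri(T,(378,191),S,(276,140.6)),tri(T,(409.4,182.4),S,(296,156.6))
print("tips",tl,tr,atz(T,(378,191),.2895),atz(T,(409.4,182.4),.2895))
# tray corners top from outline
m=r.outline_of("drip_stand","top")[0]["mask"]
im=T["img"].astype(int);w=(m&(im.min(2)>150)).astype(np.uint8)
print(cv2.minAreaRect(np.argwhere(cv2.morphologyEx(w,2,np.ones((3,3))))[:,::-1].astype(np.float32)))
for p in[(437,295),(687,240-25)]:pass
c=[atz(T,(342+x/5,120+y/5),.022) for x,y in((437,296),(735,213))]
print("tray rear corners",c,np.linalg.norm(c[0]-c[1]))
for n in["oil_filter","spray_can","jar"]:
    b=r.outline_of(n,"top")[0]["bbox"];print(n,atz(T,b[:2],.09))
E
python3 m.py
```

```text
knobs (array([0.70429035, 0.17520171, 0.29887037]), np.float64(0.0025380841090493077)) (array([ 0.73934955, -0.14711094,  0.29599331]), np.float64(0.0036776891239800077))
grip tri (array([0.54470315, 0.19066956, 0.27187554]), np.float64(0.002832796567026285))
bail [0.55520026 0.26875337 0.2725    ] [0.53622672 0.11074914 0.2725    ] 0.15913934865506016 [0.54571349 0.18975125 0.2725    ] yaw 83.15869295974571
dip xbar [0.64011348 0.23502776 0.2755    ] [0.62767849 0.13035607 0.2755    ] 0.10540773700346585 [0.63389599 0.18269192 0.2755    ] yaw -6.775479123613242
xbar-grip along x 0.08839951868197188 lat 0.003392877104821606
drip xbar [ 0.67017799 -0.11473381  0.2755    ] [ 0.69971659 -0.2142782   0.2755    ] 0.10383455438924709 [ 0.68494729 -0.164506    0.2755    ] yaw 16.528841720891222
tips (array([ 0.59655074, -0.15441648,  0.36159541]), np.float64(0.0783046680927117)) (array([ 0.57925123, -0.21932432,  0.21627147]), np.float64(0.0841064134504098)) [ 0.57257234 -0.13879804  0.2895    ] [ 0.60034166 -0.2373871   0.2895    ]
((380.1603698730469, 175.31130981445312), (97.66336059570312, 62.224334716796875), 74.05460357666016)
tray rear corners [array([ 0.65175199, -0.35056305,  0.022     ]), array([ 0.71467176, -0.5702444 ,  0.022     ])] 0.22851431644839965
oil_filter [ 0.72285438 -0.00448608  0.09      ]
spray_can [0.56442815 0.48634881 0.09      ]
jar [ 0.49930866 -0.45210451  0.09      ]
```

```bash
python3 -m pendant '[[0,0,-0.04,0.12],[0,0,-0.04,0.12],[0,0,-0.04,0.12],[0,0,0,0.12],[0,0,0,0.12],[0,0,0,0.12],[0,0,0,0.12],[0,0,0,0.12]]' 1
python3 -m pendant '[[0,0,0,0.12],[0,0,0,0.12],[0,0,0,0.12],[0,0,0,0.046],[0,0,0,0],[0,0,0,0]]'
cat > to.py <<'E'
# usage: to.py x y z yaw_deg(of tool y) -> shift in the tool axes
import sys
from h import *
s=r.read_state();t=np.array([float(v) for v in sys.argv[1:4]])
Rm=R.from_quat(s["eef_rot"]).as_matrix()
yw=np.degrees(np.arctan2(Rm[1,1],Rm[0,1]))
print("pos",s["ee_pos"].round(4),"tool-y yaw",yw.round(2),"tilt",Rm[:,2].round(4),"shift",(Rm.T@(t-s["ee_pos"])).round(4))
if len(sys.argv)>4: print("turn",round(-np.radians((float(sys.argv[4])-yw+180)%360-180),4))
print("F",s["ft_force"].round(2),"t",s["time"],"w",s["width"],"q",s["joint_positions"].round(2))
E
sed -i 's/((437,296),(735,213))/((37,296),(335,213))/;s/S,(276,140.6)),tri(T,(409.4,182.4),S,(296,156.6))/S,(296,156.6)),tri(T,(409.4,182.4),S,(276,140.6))/' m.py
python3 m.py | grep -A3 tips
python3 to.py 0.5457 0.1900 0.35 -6.8
```

```text
time: 1.87
ee_pos: [0.1988, 0.5925, 0.3536]
eef_rot: [0.601, 0.799, 0.0, -0.0]
ft_force: [-0.4, -0.0, 0.4]
width: 0.0872
grip_force: 0.0
time: 2.37
ee_pos: [0.1988, 0.5926, 0.3536]
eef_rot: [0.747, 0.665, 0.0, 0.0]
ft_force: [0.2, 0.1, -0.2]
width: 0.0869
grip_force: 0.0
tips (array([ 0.57393846, -0.13974143,  0.28253554]), np.float64(0.001186648216255307)) (array([ 0.60181164, -0.23867106,  0.28483068]), np.float64(0.001932944847934694)) [ 0.57257234 -0.13879804  0.2895    ] [ 0.60034166 -0.2373871   0.2895    ]
((380.1603698730469, 175.31130981445312), (97.66334533691406, 62.224327087402344), 74.05460357666016)
tray rear corners [array([ 0.65039388, -0.05514447,  0.022     ]), array([ 0.71370614, -0.27608106,  0.022     ])] 0.22982910583002936
oil_filter [ 0.72285438 -0.00448608  0.09      ]
pos [0.1989 0.5925 0.3536] tool-y yaw -6.78 tilt [-0.e+00  1.e-04 -1.e+00] shift [-0.3588  0.3919  0.0035]
turn 0.0004
F [-0.56  0.67 -1.33] t 2.6667 w 0.08729573959871566 q [-1.4   0.3   0.11  1.26 -0.03  1.58 -1.42]
```

```bash
python3 -m pendant '[[-0.0256,0.028,0,0],[-0.0256,0.028,0,0],[-0.0256,0.028,0,0],[-0.0256,0.028,0,0],[-0.0256,0.028,0,0],[-0.0256,0.028,0,0],[-0.0256,0.028,0,0],[-0.0256,0.028,0,0]]'>/dev/null
python3 -m pendant '[[-0.0256,0.028,0,0],[-0.0256,0.028,0,0],[-0.0256,0.028,0,0],[-0.0256,0.028,0,0],[-0.0256,0.028,0,0],[-0.0256,0.028,0,0],[0,0,0,0],[0,0,0,0]]'
python3 to.py 0.5457 0.1900 0.264 -6.8
```

```text
time: 4.0
ee_pos: [0.5467, 0.1876, 0.3534]
eef_rot: [0.749, 0.662, -0.0, 0.0]
ft_force: [0.5, 0.4, -0.5]
width: 0.0871
grip_force: 0.0
pos [0.5467 0.1876 0.3534] tool-y yaw -7.07 tilt [ 2.e-04 -7.e-04 -1.e+00] shift [ 0.0023 -0.0013  0.0894]
turn -0.0047
F [ 0.5   0.43 -0.5 ] t 4.0 w 0.08706314673602711 q [-0.81  0.2   0.49  1.41 -0.09  1.56 -0.46]
```

```bash
python3 -m pendant '[[0.0006,-0.0003,0.0224,-0.0012],[0.0006,-0.0003,0.0224,-0.0012],[0.0006,-0.0003,0.0224,-0.0012],[0.0006,-0.0003,0.0222,-0.0012],[0,0,0,0],[0,0,0,0]]'
python3 -m pendant '[[0,0,0,0],[0,0,0,0],[0,0,0,0],[0,0,0,0],[0,0,0,0],[0,0,0,0],[0,0,0,0],[0,0,0,0]]' 0 8
python3 to.py 0.5457 0.1900 0.264 -6.8
```

```text
time: 4.5
ee_pos: [0.5436, 0.1937, 0.2639]
eef_rot: [0.746, 0.666, -0.001, -0.0]
ft_force: [0.3, 0.1, 0.6]
width: 0.0871
grip_force: 0.0
time: 5.17
ee_pos: [0.5446, 0.1927, 0.2642]
eef_rot: [0.746, 0.666, 0.0, -0.0]
ft_force: [-0.7, -0.6, 0.6]
width: 0.0415
grip_force: 0.0
pos [0.5446 0.1927 0.2642] tool-y yaw -6.54 tilt [ 0.e+00  1.e-04 -1.e+00] shift [-0.0025  0.0014  0.0002]
turn 0.0045
F [-0.68 -0.65  0.56] t 5.1667 w 0.041549375953236246 q [-0.82  0.22  0.47  1.57 -0.1   1.38 -0.45]
```

```bash
python3 -m pendant '[[-0.0015,0.001,0,0],[0,0,0,0],[0,0,0,0],[0,0,0,0],[0,0,0,0],[0,0,0,0],[0,0,0,0],[0,0,0,0]]' 0 8
python3 -m pendant '[[0,0,0,0],[0,0,0,0],[0,0,0,0],[0,0,0,0]]'
python3 to.py 0.5457 0.1900 0.264 -6.8
```

```text
time: 5.83
ee_pos: [0.5454, 0.191, 0.2641]
eef_rot: [0.746, 0.666, -0.0, -0.0]
ft_force: [-0.8, 0.1, 0.7]
width: 0.0141
grip_force: 8.0
time: 6.17
ee_pos: [0.5454, 0.1911, 0.2641]
eef_rot: [0.746, 0.666, -0.0, -0.0]
ft_force: [-1.4, 0.2, 0.6]
width: 0.0138
grip_force: 8.0
pos [0.5454 0.1911 0.2641] tool-y yaw -6.54 tilt [-1.e-04  1.e-04 -1.e+00] shift [-0.001   0.0004  0.0001]
turn 0.0045
F [-1.42  0.15  0.57] t 6.1667 w 0.013847570344400187 q [-0.82  0.22  0.47  1.57 -0.1   1.38 -0.45]
```

```bash
python3 -m pendant '[[0,0,0,0],[0,0,0,0],[0,0,0,0],[0,0,-0.002,0],[0,0,-0.004,0],[0,0,-0.005,0],[0,0,-0.005,0],[0,0,-0.005,0]]' 0 45
python3 -m pendant '[[0,0,-0.005,0],[0,0,-0.005,0],[0,0,-0.004,0],[0,0,-0.002,0],[0,0,0,0],[0,0,0,0],[0,0,0,0]]'
python3 to.py 0.5454 0.1911 0.264 -6.8
```

```text
time: 6.83
ee_pos: [0.5454, 0.191, 0.2855]
eef_rot: [0.746, 0.666, -0.0, -0.0]
ft_force: [-1.0, 0.8, -5.9]
width: 0.0136
grip_force: 44.9
time: 7.42
ee_pos: [0.5453, 0.191, 0.3008]
eef_rot: [0.746, 0.666, -0.0, -0.0]
ft_force: [0.5, -0.3, -7.0]
width: 0.0142
grip_force: 44.9
pos [0.5453 0.191  0.3008] tool-y yaw -6.54 tilt [-4.e-04 -1.e-04 -1.e+00] shift [0.0001 0.0001 0.0368]
turn 0.0045
F [ 0.51 -0.31 -6.99] t 7.4167 w 0.014157186371524626 q [-0.82  0.21  0.48  1.51 -0.09  1.45 -0.45]
```

```bash
python3 -m pendant '[[0,-0.005,0,0],[0,-0.01,0,0],[0,-0.015,0,0],[0,-0.015,0,0],[0,-0.015,0,0],[0,-0.015,0,0],[0,-0.01,0,0],[0,-0.005,0,0]]'
python3 -m pendant '[[0,0,0,-0.02],[0,0,0,-0.04],[0,0,0,-0.06],[0,0,0,-0.06],[0,0,0,-0.06],[0,0,0,-0.06],[0,0,0,-0.06],[0,0,0,-0.039]]'
python3 to.py 0.515 -0.215 0.302 16.3
```

```text
time: 8.08
ee_pos: [0.4543, 0.2018, 0.3013]
eef_rot: [0.746, 0.666, 0.0, -0.0]
ft_force: [-0.2, 0.2, -6.5]
width: 0.0136
grip_force: 44.9
time: 8.75
ee_pos: [0.4567, 0.201, 0.301]
eef_rot: [0.598, 0.801, -0.0, 0.0]
ft_force: [0.7, -1.1, -6.6]
width: 0.0137
grip_force: 44.9
pos [0.4567 0.201  0.301 ] tool-y yaw 16.53 tilt [ 3.e-04 -3.e-04 -1.e+00] shift [-0.4154 -0.0624 -0.0008]
turn 0.004
F [ 0.67 -1.14 -6.62] t 8.75 w 0.013706971768821146 q [-0.91  0.01  0.41  1.7  -0.    1.44 -0.21]
```

```bash
python3 -m pendant '[[-0.005,-0.0008,0,0],[-0.01,-0.0015,0,0],[-0.015,-0.0023,0,0],[-0.02,-0.003,0,0],[-0.02,-0.003,0,0],[-0.02,-0.003,0,0],[-0.02,-0.003,0,0],[-0.02,-0.003,0,0]]' >/dev/null
python3 -m pendant '[[-0.02,-0.003,0,0],[-0.02,-0.003,0,0],[-0.02,-0.003,0,0],[-0.02,-0.003,0,0],[-0.02,-0.003,0,0],[-0.02,-0.003,0,0],[-0.02,-0.003,0,0],[-0.02,-0.003,0,0]]' > /dev/null
python3 -m pendant '[[-0.02,-0.003,0,0],[-0.02,-0.003,0,0],[-0.02,-0.003,0,0],[-0.02,-0.003,0,0],[-0.018,-0.0027,0,0],[-0.015,-0.0022,0,0],[-0.008,-0.0012,0,0],[-0.005,-0.0008,0,0]]'
python3 -m pendant '[[0,0,0,0],[0,0,0,0],[0,0,0,0],[0,0,0,0]]'
python3 to.py 0.515 -0.215 0.302 16.3
python3 - <<'E'
import cv2,numpy as np
from h import *
T=cam("top");S=cam("scene")
def crop(c,x,y,w,h,k):
    o=cv2.resize(c["img"][y:y+h,x:x+w,::-1],None,fx=k,fy=k,interpolation=cv2.INTER_CUBIC)
    for i in range(0,w,10): cv2.putText(o,str(x+i),(i*k,12),0,.33,(0,255,255),1)
    for i in range(0,h,10): cv2.putText(o,str(y+i),(0,i*k+4),0,.33,(0,255,255),1)
    return o
cv2.imwrite("pics/m3.png",np.hstack([crop(T,340,125,100,110,4),crop(S,240,115,100,110,4)]))
E
```

```text
time: 10.75
ee_pos: [0.5123, -0.2174, 0.3011]
eef_rot: [0.601, 0.799, -0.0, 0.0]
ft_force: [0.2, 0.5, -6.4]
width: 0.0134
grip_force: 44.9
time: 11.08
ee_pos: [0.5131, -0.2145, 0.3011]
eef_rot: [0.599, 0.801, 0.0, -0.0]
ft_force: [0.3, -0.3, -6.2]
width: 0.0134
grip_force: 44.9
pos [ 0.5131 -0.2145  0.3011] tool-y yaw 16.4 tilt [ 1.e-04  6.e-04 -1.e+00] shift [-0.001   0.0017 -0.0009]
turn 0.0017
F [ 0.27 -0.3  -6.24] t 11.0833 w 0.013392041087296599 q [-0.43  0.18  0.86  1.58 -0.14  1.45  0.73]
```

View pics/m3.png

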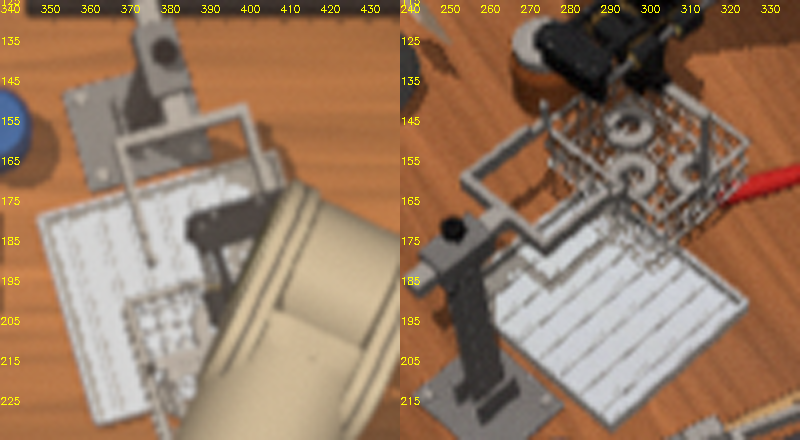

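Camera shows the basket level in the gripper, clear in front of the drip hook (left prong tip at top ~(378,191)), with all three bearings in it. Advancing over the tips.

```bash
python3 to.py 0.6299 -0.181 0.301 16.4
python3 -m pendant '[[-0.0002,0.005,0,0],[0,0.01,0,0],[0,0.015,0,0],[0,0.015,0,0],[0,0.015,0,0],[0,0.015,0,0],[0,0.01,0,0],[0,0.005,0,0]]'
python3 -m pendant '[[0,0.005,0,0],[0,0.01,0,0],[0,0.01,0,0],[0,0.005,0,0],[0,0,0,0],[0,0,0,0],[0,0,0,0]]'
python3 to.py 0.6299 -0.181 0.301 16.4
```

```text
pos [ 0.5131 -0.2147  0.3012] tool-y yaw 16.38 tilt [ 2.e-04  5.e-04 -1.e+00] shift [-0.0006  0.1216  0.0002]
turn -0.0003
F [-0.08 -0.97 -6.66] t 11.1833 w 0.013802120463832933 q [-0.43  0.18  0.86  1.58 -0.14  1.45  0.73]
time: 11.85
ee_pos: [0.6012, -0.1888, 0.3002]
eef_rot: [0.599, 0.801, -0.0, -0.0]
ft_force: [-0.3, -0.2, -7.1]
width: 0.0136
grip_force: 44.9
time: 12.43
ee_pos: [0.6275, -0.1826, 0.3013]
eef_rot: [0.6, 0.8, -0.0, -0.0]
ft_force: [-0.1, 0.1, -6.5]
width: 0.0137
grip_force: 44.9
pos [ 0.6275 -0.1826  0.3013] tool-y yaw 16.26 tilt [-3.e-04 -1.e-04 -1.e+00] shift [0.0009 0.0028 0.0003]
turn -0.0024
F [-0.11  0.05 -6.51] t 12.4333 w 0.01373495645428836 q [-0.34  0.46  0.81  1.3  -0.32  1.52  0.72]
```

```bash
python3 -m pendant '[[0,0,0.004,0],[0,0,0.006,0],[0,0,0.006,0],[0,0,0.005,0],[0,0,0.003,0],[0,0,0.001,0],[0,0,0,0],[0,0,0,0]]'
for i in 1 2; do python3 -m pendant '[[0,0,0.001,0],[0,0,0.001,0],[0,0,0,0],[0,0,0,0]]'; done
```

```text
time: 13.1
ee_pos: [0.6282, -0.182, 0.2763]
eef_rot: [0.6, 0.8, 0.0, 0.0]
ft_force: [-0.3, -0.2, -6.6]
width: 0.0137
grip_force: 44.9
time: 13.43
ee_pos: [0.6281, -0.182, 0.2741]
eef_rot: [0.6, 0.8, 0.0, -0.0]
ft_force: [0.2, 0.1, -6.6]
width: 0.014
grip_force: 44.9
time: 13.77
ee_pos: [0.6282, -0.182, 0.2722]
eef_rot: [0.6, 0.8, 0.0, 0.0]
ft_force: [-0.7, 0.1, -7.1]
width: 0.0137
grip_force: 44.9
```

```bash
for i in 1 2; do python3 -m pendant '[[0,0,0.0005,0],[0,0,0,0],[0,0,0,0]]'; done
```

```text
time: 14.02
ee_pos: [0.6282, -0.1821, 0.2722]
eef_rot: [0.6, 0.8, 0.0, 0.0]
ft_force: [-2.0, 1.3, 1.1]
width: 0.0133
grip_force: 44.9
time: 14.27
ee_pos: [0.6282, -0.182, 0.2721]
eef_rot: [0.6, 0.8, 0.0, 0.0]
ft_force: [-5.2, 1.5, 6.5]
width: 0.0134
grip_force: 44.9
```

```bash
python3 -m pendant '[[0,0,-0.0007,0],[0,0,0,0],[0,0,0,0]]'
python3 -m pendant '[[0,-0.001,0,0],[0,-0.002,0,0],[0,-0.002,0,0],[0,-0.002,0,0],[0,-0.002,0,0],[0,-0.001,0,0],[0,0,0,0]]'
```

```text
time: 14.52
ee_pos: [0.6282, -0.1821, 0.2722]
eef_rot: [0.6, 0.8, 0.0, 0.0]
ft_force: [-2.8, 1.2, 3.9]
width: 0.0134
grip_force: 44.9
time: 15.1
ee_pos: [0.6185, -0.1848, 0.2721]
eef_rot: [0.6, 0.8, 0.0, 0.0]
ft_force: [2.8, 1.9, 4.3]
width: 0.0136
grip_force: 44.9
```

```bash
python3 -m pendant '[[0,0,-0.0004,0],[0,-0.001,0,0],[0,-0.002,0,0],[0,-0.002,0,0],[0,-0.002,0,0],[0,-0.001,0,0],[0,0,0,0]]'
for i in 1 2 3; do python3 -m pendant '[[0,-0.001,0,0],[0,-0.001,0,0],[0,0,0,0]]'; done
```

```text
time: 15.68
ee_pos: [0.6103, -0.1872, 0.272]
eef_rot: [0.6, 0.8, -0.0, -0.0]
ft_force: [1.7, 0.2, 1.1]
width: 0.0136
grip_force: 44.9
time: 15.93
ee_pos: [0.6085, -0.1877, 0.2719]
eef_rot: [0.6, 0.8, -0.0, -0.0]
ft_force: [2.0, 1.0, -0.4]
width: 0.0137
grip_force: 44.9
time: 16.18
ee_pos: [0.6057, -0.1885, 0.271]
eef_rot: [0.6, 0.8, -0.001, -0.001]
ft_force: [0.4, -0.7, -7.4]
width: 0.0139
grip_force: 44.9
time: 16.43
ee_pos: [0.6045, -0.1889, 0.2718]
eef_rot: [0.6, 0.8, -0.0, -0.001]
ft_force: [-0.6, 0.0, -6.5]
width: 0.0137
grip_force: 44.9
```

```bash
for i in 1 2 3; do python3 -m pendant '[[0,-0.001,0,0],[0,-0.001,0,0],[0,0,0,0]]' | grep -E "ee_pos|ft_f"; done
python3 -m pendant '[[0,-0.0005,0,0],[0,0,0,0],[0,0,0,0]]'| grep -E "ee_pos|ft_f"
```

```text
ee_pos: [0.6029, -0.1895, 0.2722]
ft_force: [0.0, 0.3, -6.2]
ee_pos: [0.6011, -0.19, 0.2723]
ft_force: [-0.7, 0.0, -7.0]
ee_pos: [0.5991, -0.1906, 0.2722]
ft_force: [0.2, -0.3, -6.5]
ee_pos: [0.5989, -0.1905, 0.2722]
ft_force: [-0.3, -0.1, -7.1]
```

```bash
for i in 1 2 3; do python3 -m pendant '[[0,-0.0007,0,0],[0,0,0,0],[0,0,0,0]]'| grep -E "ee_pos|ft_f"; done
```

```text
ee_pos: [0.5987, -0.1905, 0.2723]
ft_force: [4.8, 1.2, -7.9]
ee_pos: [0.5986, -0.1905, 0.2723]
ft_force: [8.4, -0.4, -9.9]
ee_pos: [0.5986, -0.1905, 0.2724]
ft_force: [10.7, -0.3, -10.6]
```

```bash
python3 -m pendant '[[0,0.0016,0,0],[0,0.0016,0,0],[0,0,0,0],[0,0,0,0]]'
python3 -m pendant '[[0,0,0.001,0],[0,0,0.001,0],[0,0,0.001,0],[0,0,0,0],[0,0,0,0]]'
```

```text
time: 18.52
ee_pos: [0.5996, -0.1904, 0.2721]
eef_rot: [0.6, 0.8, -0.0, -0.0]
ft_force: [0.5, -0.5, -6.0]
width: 0.0139
grip_force: 44.9
time: 18.93
ee_pos: [0.5998, -0.1902, 0.2691]
eef_rot: [0.6, 0.8, -0.0, -0.0]
ft_force: [-0.1, 0.1, -6.4]
width: 0.0136
grip_force: 44.9
```

```bash
python3 -m pendant '[[0,0.001,0.001,0],[0,0,0.001,0],[0,0,0.001,0],[0,0,0.001,0],[0,0,0,0],[0,0,0,0]]'
for i in 1 2; do python3 -m pendant '[[0,0,0.0005,0],[0,0,0,0],[0,0,0,0]]'| grep -E "ee_pos|ft_f"; done
```

```text
time: 19.43
ee_pos: [0.6008, -0.19, 0.2651]
eef_rot: [0.6, 0.8, -0.0, -0.0]
ft_force: [0.5, -0.3, -6.5]
width: 0.0139
grip_force: 44.9
ee_pos: [0.6009, -0.1899, 0.2647]
ft_force: [-1.0, -1.2, -6.8]
ee_pos: [0.6009, -0.19, 0.2642]
ft_force: [-0.2, 0.3, -6.2]
```

```bash
for i in 1 2; do python3 -m pendant '[[0,0,0.0004,0],[0,0,0,0],[0,0,0,0]]'| grep -E "ee_pos|ft_f"; done
```

```text
ee_pos: [0.6009, -0.19, 0.2642]
ft_force: [-1.2, 1.4, -2.3]
ee_pos: [0.601, -0.19, 0.2641]
ft_force: [-4.3, 1.9, 6.3]
```

```bash
python3 -m pendant '[[0,0,-0.0004,0],[0,0,0,0],[0,0,0,0]]'|grep ft_f
python3 -m pendant '[[0,0,0,0],[0,0,0,0],[0,0,0,0]]' 0 5 |grep ft_f
python3 -m pendant '[[0,0,0,0],[0,0,0,0],[0,0,0,0],[0,0,0,0],[0,0,0,0],[0,0,0,0],[0,0,0,0],[0,0,0,0]]' 0.75
python3 -m pendant '[[0,0,0,0],[0,0,0,0],[0,0,0,0],[0,0,0,0],[0,0,0,0],[0,0,0,0]]'
```

```text
ft_force: [-3.6, 1.7, 5.2]
ft_force: [-3.8, 0.9, 5.8]
time: 21.6
ee_pos: [0.6009, -0.19, 0.2638]
eef_rot: [0.6, 0.8, 0.0, -0.0]
ft_force: [0.1, 0.3, 0.2]
width: 0.0591
grip_force: 0.0
time: 22.1
ee_pos: [0.6009, -0.19, 0.2638]
eef_rot: [0.6, 0.8, 0.0, 0.0]
ft_force: [-0.2, 0.2, 0.4]
width: 0.0651
grip_force: 0.0
```

Released. I'll withdraw upward, clear the camera view and check.

```bash
python3 -m pendant '[[0,0,-0.005,0],[0,0,-0.01,0],[0,0,-0.02,0],[0,0,-0.02,0],[0,0,-0.02,0],[0,0,-0.02,0],[0,0,-0.01,0],[0,0,0,0]]'|grep -E "ee|ft"
python3 -m pendant '[[0,-0.02,0,0],[0,-0.03,0,0],[0,-0.03,0,0],[0,-0.03,0,0],[0,-0.03,0,0],[0,-0.02,0,0],[0,0,0,0],[0,0,0,0]]'|grep -E "ee|ft"
python3 - <<'E'
from h import *
T=cam("top");S=cam("scene")
def crop(c,x,y,w,h,k): return cv2.resize(c["img"][y:y+h,x:x+w,::-1],None,fx=k,fy=k,interpolation=cv2.INTER_CUBIC)
cv2.imwrite("pics/m4.png",np.hstack([crop(T,340,125,100,110,4),crop(S,240,115,100,110,4)]))
E
```

```text
ee_pos: [0.6015, -0.1906, 0.3717]
eef_rot: [0.6, 0.8, 0.001, 0.002]
ft_force: [-1.3, -0.4, 0.0]
ee_pos: [0.4467, -0.235, 0.3685]
eef_rot: [0.6, 0.8, 0.001, -0.0]
ft_force: [0.0, 0.9, -0.3]
```

View pics/m4.png

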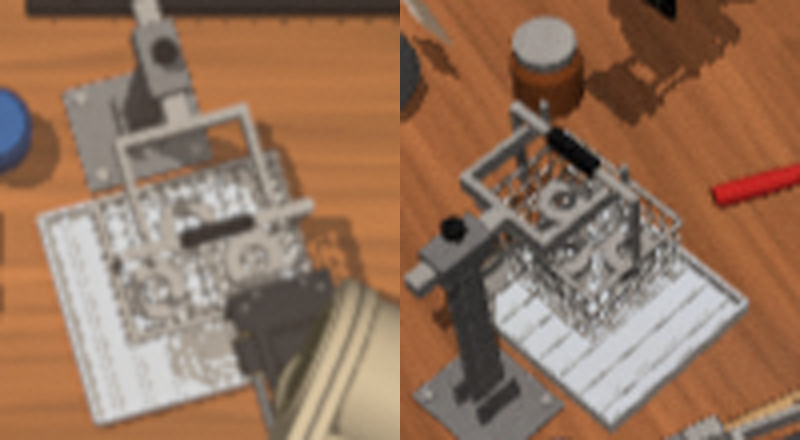

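The basket hangs square behind both tips (grip at top ~(394,182), scene ~(284,152)) with its three bearings, and the arm is clear. Handing in.

```bash
python3 -m pendant '[[0,0,0,0],[0,0,0,0],[0,0,0,0],[0,0,0,0],[0,0,0,0],[0,0,0,0],[0,0,0,0],[0,0,0,0]]'|head -1; python3 -c "from bench import r;print(r.close_job())"
```

```text
time: 24.2
the job is handed in; nothing more can be done
None
```

The basket now hangs level and fully home in both seats of the drip-tray hook, released, with all three bearings in it; I handed the job in at about 24 s (limit 64 s), but the hand-in returned no verdict.

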